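# Find the stamped parts crate and push it to the dispatch line

### The arm

A 7-joint arm with a two-finger parallel gripper is mounted at the origin on the work surface. World frame = base frame: x ahead of the robot, y to its left, z up, the work surface at z = 0. Lengths are in m, angles in rad, forces in N, time in s.
With the tool pointing down it reaches from about 0.4 to 0.75 m from the base axis. Payload 19.5 kg.
Tool frame: the origin (TCP) lies at the centre of the arm's flange, where the gripper is bolted on; the fingertips stand arm.tcp_to_tips ahead of it and the grasp point (between the pads) lies 155 mm ahead of it (arm.tcp_to_tips is the distance from the TCP to the fingertips, in m); z points along the fingers, y is the direction in which the jaws open and shut (so a half turn about z gives the same grasp; the last joint's range is limited). The gripper opens to 85 mm and grips with 20 to 120 N. Pads are 22 mm wide; open, the fingers measure 114 mm over their backs; the gripper's body (76 mm by 85 mm) begins 54 mm behind the grasp point. The pads swing forward as they close: fully open they stand 13 mm farther back than shut.
Start: joints at [1.278, 0.707, -0.028, 1.485, 0.022, 0.951, -0.075], TCP at [0.143, -0.557, 0.405] pointing down, gripper open.
Joint ranges: [-2.71, 2.71], [-0.32, 2.16], [-1.57, 1.52], [0, 2.45], [-1.46, 4.6], [0, 2.02], [-2.83, 2.83]. Speed limits (rad/s): [1.89, 1.89, 2.57, 2.57, 3.01, 3.01, 3.01].

### API

Orientations are given as a unit quaternion [w, x, y, z].
In Python, from rig import arm gives the robot as it stands.
- The arm moves only by the tool carry_out, never from a script. Its argument "targets" is a list of rows, each an object with "hand": the opening, from 0 (shut) to 1 (fully open); "offset": the shift along the tool's x, y, z in m, a list of three; "turn": the turn about the tool's z in rad. In form: [{"hand": hand, "offset": [tx, ty, tz], "turn": turn}, ...]. A call has 1 to 5 rows; each row is the pose to reach, as a shift and turn from the pose measured when the call began, along the tool's axes at that moment; what a row does not reach only later rows make up. A row lasts 1/10 s, in which the tool goes at most 50 mm and 8.59 degrees, less where a joint would pass 70% of its speed; a pose out of reach is approached as far as the arm can. A call with a gripper value outside its range is refused whole. The fingers move at their own pace and stop on an object; "squeeze" is the grip in N (left out, the last holds). Time passes only in rows, so rows that repeat a pose let the fingers close. It gives the time, the measured TCP pose, the force and the opening at its end, in the units of the state.
- arm.read_state(): the state, without advancing time (a new reading comes with each control period).
- arm.camera(name): name is "side" or "top"; returns (picture, depth): 384x512x3 uint8, red, green, blue; 384x512 float32, m along the optical axis (not along the pixel's ray), 0 where there is no reading.
- arm.get_calibration(name): a dict with "vfov" (degrees; the focal length in pixels is half the picture's height over the tangent of half this angle, whatever the lens; pixels are square), "cx", "cy" (the principal point, pixels), "k1" (the pictures are not rectified: a ray, as slopes to the right and down, at radius r is drawn at 1 + k1 r^2 times it, then the intrinsics apply), "pose" (4x4, takes a point from camera to world coordinates). Camera axes: x right, y up, looking along -z (the intrinsics and any distortion apply to the point x, -y, -z); pixel columns grow to the right and rows downward; lengths in m; the calibration is good to about 2 mm. A picture is of the moment at which its call begins. get_calibration takes no time and is no camera call.
- arm.hand_in(): hands the job in, once; it reports no verdict.
Trained networks look in the newest picture that a camera, given by its name, has taken for a name from the list of things; names that differ only in an ending like _2 or _b are one class to them, and where a whole thing is asked for, a point or a joint stands for the part that bears it (a point fixed in the world has none). Each returns a list of dicts, best first, with "p" (0 to 1); they miss things now and then, are a little off and sometimes report something else, mostly with a low value. They report only what shows in the picture. A call takes as long as a camera call.
- arm.silhouettes(camera, target): "mask" (384x512 bool, what is visible of it) and "uv" ([column, row] in pixels, amid what is visible of it).
- arm.mark_of(camera, target): "uv" ([column, row] in pixels: a listed point, or the origin of a listed thing).
The state is a dict: "clock": time; "qpos": joint angles; "dq": joint speeds; "joint_torque": joint torques, N m; "ee_pos": TCP position; "eef_rot": TCP orientation; "ft_force": force on the tool from outside, world axes, zero at the start; "ft_torque": the same for the moment, N m; "gripper_width": finger opening in m.
Only numpy, scipy, OpenCV 4.12 (cv2) and the standard library are available. Lean on these libraries where they do the work, as an engineer would, in place of code of your own. Each camera call takes 0.05 s, during which the arm holds its last target.

### The job

One of the two grey parts crates has a white stamp, a disc with a dark cross in it, on its underside. Tip each crate over towards the robot, so that it lies on its side with the underside facing away from the robot, then push the stamped one sideways along the bench until the dispatch line (the dark tape) runs under its middle, both crates still lying on their sides. Only push with the fingers: do not lift or carry a crate, keep the unstamped crate clear of the line, and leave everything else on the bench where it is.

Things in the scene. Friction and masses are not known exactly. Their poses are not given: they have to be found in the camera images.
- crate_a: lidded grey plastic crate, closed box 80 (own x) x 110 (own y) x 150 mm tall (own z), 0.35 to 0.7 kg, left or right of the line. Origin: centre of its underside; at the start z is up, x roughly away from the robot. Pushed near the top of its far face it tips about its near lower edge, falls by itself past about 28 degrees, then lies with own x up, 80 mm high.
- crate_b: lidded grey plastic crate, closed box 80 (own x) x 110 (own y) x 150 mm tall (own z), 0.35 to 0.7 kg, left or right of the line. Origin: centre of its underside; at the start z is up, x roughly away from the robot. Pushed near the top of its far face it tips about its near lower edge, falls by itself past about 28 degrees, then lies with own x up, 80 mm high.
- stamp (a point): centre of the white printed stamp (disc of 76 mm diameter with a dark cross in it). It is at the centre of the underside of one of the two crates, the one to dispatch; hidden from view while that crate stands. The other crate's underside is plain.
- crate_a_mid (a point): middle of crate_a, 75 mm above its underside along its own z
- crate_b_mid (a point): middle of crate_b, 75 mm above its underside along its own z
- crate_a_edge (a point): middle of crate_a's lower edge on its own -x side, towards the robot: the edge it tips about; stays on the bench
- crate_b_edge (a point): middle of crate_b's lower edge on its own -x side, towards the robot: the edge it tips about; stays on the bench
- line: dispatch line: strip of dark tape flat on the bench between the crates, 380 mm long along its own x (roughly away from the robot), 25 mm wide along its own y; origin at its centre, on the bench
- jar: bystander: closed jar 60 mm across, 85 mm tall, beyond the line; origin at the centre of its underside
- wrench: bystander: wrench 150 mm long lying flat between the crates; its length along its own x
- mug: bystander: white mug 80 mm across, 90 mm tall, far left; origin under its centre
- oil_filter: bystander: round blue oil filter 76 mm across, 80 mm tall, far right; origin under its centre
- tape_roll: bystander: roll of black tape 90 mm across, 25 mm tall, near the robot on the right; origin under its centre
- screwdriver: bystander: screwdriver lying flat at the left-hand side; its length along its own x
- bolt_tray: bystander: open steel tray 120 x 160 x 40 mm at the right-hand side; origin under its centre

How it is judged:
By the outcome, as a careful person would: the job done as asked, in the order asked, and still so for the second after the job is handed in, with the robot touching nothing.
It also fails if it takes over 70 s, if anything falls off the work surface, if the arm or the gripper's body presses on something with over 40 N, if the wrist force passes 120 N, or if a joint passes its speed limit or range.

## Working session

There is one attempt and no reset: what is moved stays moved. The work goes in short steps, Python scripts to look and compute and a tool call to move; the robot and the scene stay as the last step left them, time stands still between calls to the robot, and variables do not carry over. Pictures are saved under pics/ and viewed, and the job is handed in when it is done.

Besides the shell and the picture viewer there is one more tool, called after "Call:" by a JSON object that holds its "api" and its "payload". carry_out: Moves the arm, as the interface text tells. Its arguments: {"type":"object","properties":{"targets":{"type":"array"},"squeeze":{"type":"number"}},"required":["targets"]}

```bash
ls; mkdir -p pics; python3 - <<'E'
from rig import arm
import cv2, numpy as np
s=arm.read_state()
for k,v in s.items(): print(k,v)
print(arm.tcp_to_tips)
for n in("side","top"):
    p,d=arm.camera(n); cv2.imwrite(f"pics/{n}0.png",p[:,:,::-1]); np.save(f"pics/{n}0d.npy",d)
    c=arm.get_calibration(n); print(n,c)
E
```

```text
pics
clock 0.0
qpos [ 1.27826019  0.70709402 -0.02761988  1.48499992  0.02202092  0.95090978
 -0.07552047]
dq [ 0.00010174 -0.00142831  0.00140514 -0.00105593  0.00090307 -0.00256414
 -0.00036   ]
joint_torque [-3.91462862e-06 -8.83210516e+01  1.23475235e+00 -2.36164802e+01
  1.69844442e-02  6.60743244e-03 -9.63761022e-05]
ee_pos [ 0.14270764 -0.55693054  0.40423228]
eef_rot [-5.45822766e-04  9.92145681e-01  1.25086536e-01 -9.47561322e-05]
ft_force [-0.3481594 -0.3346789  0.6325639]
ft_torque [ 3.24508480e-06  1.88980951e-02 -3.33828821e-02]
gripper_width 0.08538098837052835
0.1734
side {'vfov': 42.52827923708459, 'cx': 262.1636653789777, 'cy': 205.38544714994583, 'k1': -0.07292430923126308, 'pose': array([[ 0.88322865,  0.22577175, -0.41101614, -0.21490558],
       [-0.46841307,  0.46638899, -0.75038024, -1.39872229],
       [ 0.02227874,  0.85528266,  0.51768256,  1.03048105],
       [ 0.        ,  0.        ,  0.        ,  1.        ]])}
top {'vfov': 44.214810530063275, 'cx': 253.19065362585638, 'cy': 196.14372167745634, 'k1': -0.0647617807208529, 'pose': array([[ 2.70701977e-02,  9.97234626e-01, -6.92120249e-02,
         4.38719744e-01],
       [-9.99631052e-01,  2.71594860e-02,  3.49211454e-04,
        -1.92667943e-02],
       [ 2.22800877e-03,  6.91770360e-02,  9.97601911e-01,
         1.60998442e+00],
       [ 0.00000000e+00,  0.00000000e+00,  0.00000000e+00,
         1.00000000e+00]])}
```

View pics/top0.png

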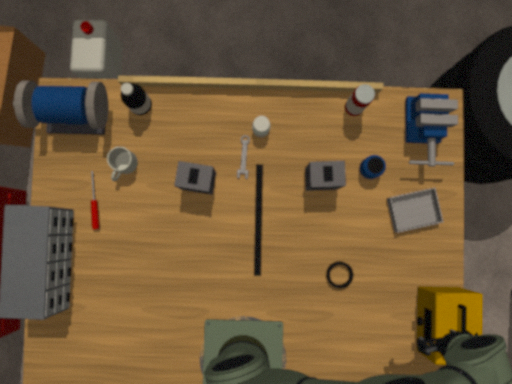

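View pics/side0.png

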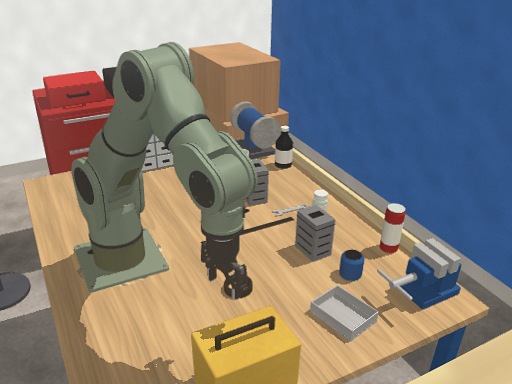

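```bash
cat > h.py <<'E'
from rig import arm
import cv2, numpy as np
from scipy.spatial.transform import Rotation as R
def K(n):
    c=arm.get_calibration(n); f=192/np.tan(np.radians(c['vfov']/2))
    return np.array([[f,0,c['cx']],[0,f,c['cy']],[0,0,1.]]),np.array([c['k1'],0,0,0]),np.array(c['pose'])
def rays(n,uv):
    k,d,P=K(n); xy=cv2.undistortPoints(np.asarray(uv,float).reshape(-1,1,2),k,d).reshape(-1,2)
    r=np.c_[xy[:,0],-xy[:,1],-np.ones(len(xy))]
    return P[:3,3],r@P[:3,:3].T
def atz(n,uv,z):
    o,r=rays(n,uv); t=(z-o[2])/r[:,2]; return o+r*t[:,None]
def cloud(n,d,mask=None):
    if mask is None: mask=np.ones(d.shape,bool)
    v,u=np.where(mask&(d>0)); o,r=rays(n,np.c_[u,v]); return o+r*d[v,u][:,None],np.c_[u,v]
def proj(n,X):
    k,d,P=K(n); c=(np.asarray(X,float)-P[:3,3])@P[:3,:3]; c=c*[1,-1,-1]
    return cv2.projectPoints(c.reshape(-1,1,3),np.zeros(3),np.zeros(3),k,d)[0].reshape(-1,2)
def st():
    s=arm.read_state(); r=R.from_quat(np.roll(s['eef_rot'],-1)); m=r.as_matrix()
    print('t %.2f'%s['clock'],'tcp',np.round(s['ee_pos'],4),'tips',np.round(s['ee_pos']+m[:,2]*arm.tcp_to_tips,4),'F',np.round(s['ft_force'],1),'w %.3f'%s['gripper_width'])
    return s,m
def rect(p):
    (c,wh,a)=cv2.minAreaRect(p[:,:2].astype(np.float32)*1000); return np.round(c,1),np.round(wh,1),a
E
python3 - <<'E'
from h import *
s,m=st(); print(np.round(m,3))
d=np.load('pics/top0d.npy')
for n in ['crate_a','line','jar','wrench','mug','oil_filter','tape_roll','bolt_tray','screwdriver']:
    for r in arm.silhouettes('top',n)[:3]:
        p,uv=cloud('top',d,r['mask']); 
        print(n,round(r['p'],2),np.round(r['uv']),np.round(p.min(0),3),np.round(p.max(0),3),'rect',rect(p))
        if n=='crate_a':
            t=p[p[:,2]>.14]; print('  top',rect(t),len(t),np.median(t[:,2]))
E
```

```text
t 0.10 tcp [ 0.1427 -0.5569  0.4043] tips [ 0.1427 -0.5568  0.2309] F [-0.1  0.6 -0.1] w 0.086
[[ 0.969  0.248 -0.   ]
 [ 0.248 -0.969  0.001]
 [-0.    -0.001 -1.   ]]
crate_a 0.81 [324. 174.] [ 0.573 -0.334 -0.008] [ 0.679 -0.192  0.159] rect (array([ 626.6, -263. ]), array([105.1, 142.6]), 0.7007977366447449)
  top (array([ 616.2, -248.6]), array([ 80.5, 107.6]), 3.8626182079315186) 891 0.15027703452383
crate_a 0.57 [193. 179.] [ 0.55   0.108 -0.009] [0.655 0.253 0.159] rect (array([608.6, 180.6]), array([140.9, 100.5]), 82.83817291259766)
  top (array([597.3, 167.7]), array([111.2,  80.5]), 82.21013641357422) 911 0.1508791670573748
line 0.58 [255. 220.] [ 0.287 -0.053 -0.009] [ 0.655 -0.021  0.012] rect (array([470.8, -39.6]), array([367.6,  30.9]), 1.2945107221603394)
jar 0.7 [262. 125.] [ 0.751 -0.075 -0.011] [ 0.827 -0.009  0.097] rect (array([789.5, -42.1]), array([76. , 65.7]), 1.5433499813079834)
jar 0.62 [197. 178.] [0.55  0.108 0.004] [0.642 0.226 0.159] rect (array([597.2, 167.4]), array([111.9,  80.5]), 82.5372085571289)
wrench 0.69 [246. 153.] [ 0.617 -0.    -0.005] [0.
[... 379 characters left out ...]
372. 166.] [ 0.619 -0.452  0.017] [ 0.693 -0.375  0.09 ] rect (array([ 655.3, -415.3]), array([72. , 76.8]), 29.46590805053711)
tape_roll 0.58 [339. 283.] [ 0.247 -0.357 -0.008] [ 0.34  -0.269  0.038] rect (array([ 293.4, -313.4]), array([88.2, 92.5]), 89.8057861328125)
bolt_tray 0.83 [415. 210.] [ 0.444 -0.666 -0.008] [ 0.591 -0.475  0.051] rect (array([ 519.2, -576.5]), array([120.1, 182.9]), 14.56425952911377)
bolt_tray 0.3 [260. 124.] [ 0.751 -0.071  0.   ] [ 0.81  -0.013  0.097] rect (array([780.4, -41.3]), array([58.1, 58.3]), 88.35343170166016)
screwdriver 0.51 [ 91. 211.] [ 0.43   0.5   -0.007] [0.62  0.547 0.032] rect (array([525. , 522.7]), array([193. ,  27.7]), 6.666620254516602)
```

```bash
cat >> h.py <<'E'
def go(tip,yaw=None):
    "tool-frame offset for fingertip (closed length) target, yaw deg of tool x (tool down)"
    s,m=st(); y0=np.degrees(np.arctan2(m[1,0],m[0,0]))
    tgt=np.array(tip)+[0,0,arm.tcp_to_tips]
    off=m.T@(tgt-s['ee_pos']); tn=0 if yaw is None else np.radians(y0-yaw)
    print('yaw %.1f'%y0,'off',np.round(off,3),'turn %.3f'%tn)
E
python3 - <<'E'
from h import *
go([.688,-.244,.24],3.9)
E
```

```text
t 0.55 tcp [ 0.1427 -0.557   0.4047] tips [ 0.1427 -0.557   0.2313] F [-0.2 -0.   0.7] w 0.085
yaw 14.4 off [ 0.606 -0.168 -0.009] turn 0.183
```

Call:
{"api": "carry_out", "payload": {"targets": [{"hand": 0.5, "offset": [0.05, -0.014, -0.009], "turn": 0.02}, {"hand": 0.5, "offset": [0.096, -0.027, -0.009], "turn": 0.04}, {"hand": 0.5, "offset": [0.144, -0.04, -0.009], "turn": 0.06}, {"hand": 0.5, "offset": [0.192, -0.053, -0.009], "turn": 0.08}, {"hand": 0.5, "offset": [0.24, -0.066, -0.009], "turn": 0.1}]}}

```text
clock: 1.05
ee_pos: [0.3604, -0.4322, 0.4138]
eef_rot: [0.0, 0.997, 0.075, 0.0]
ft_force: [0.7, -1.1, 0.1]
gripper_width: 0.0425
```

```bash
python3 - <<'E'
from h import *
go([.688,-.244,.24],3.9)
E
```

```text
t 1.05 tcp [ 0.3604 -0.4322  0.4138] tips [ 0.3605 -0.4322  0.2404] F [ 0.7 -1.1  0.1] w 0.043
yaw 8.6 off [ 0.352 -0.137  0.   ] turn 0.082
```

Call:
{"api": "carry_out", "payload": {"targets": [{"hand": 0.6, "offset": [0.046, -0.018, 0.0], "turn": 0.016}, {"hand": 0.6, "offset": [0.092, -0.036, 0.0], "turn": 0.032}, {"hand": 0.6, "offset": [0.138, -0.054, 0.0], "turn": 0.048}, {"hand": 0.6, "offset": [0.184, -0.072, 0.0], "turn": 0.064}, {"hand": 0.6, "offset": [0.23, -0.09, 0.0], "turn": 0.082}]}}

```text
clock: 1.55
ee_pos: [0.576, -0.3074, 0.4141]
eef_rot: [0.0, 0.999, 0.034, 0.0]
ft_force: [0.8, -0.7, -0.4]
gripper_width: 0.0511
```

```bash
python3 - <<'E'
from h import *
go([.688,-.244,.24],3.9)
E
```

```text
t 1.55 tcp [ 0.576  -0.3074  0.4141] tips [ 0.5761 -0.3074  0.2407] F [ 0.8 -0.7 -0.4] w 0.051
yaw 3.9 off [ 0.116 -0.056  0.001] turn -0.001
```

Call:
{"api": "carry_out", "payload": {"targets": [{"hand": 0.6, "offset": [0.042, -0.02, 0.0], "turn": 0}, {"hand": 0.6, "offset": [0.084, -0.04, 0.0], "turn": 0}, {"hand": 0.6, "offset": [0.116, -0.056, 0.0], "turn": 0}, {"hand": 0.6, "offset": [0.118, -0.056, 0.0], "turn": 0}, {"hand": 0.6, "offset": [0.118, -0.056, 0.03], "turn": 0}]}}

```text
clock: 2.05
ee_pos: [0.6909, -0.2431, 0.3859]
eef_rot: [0.001, 0.999, 0.034, 0.002]
ft_force: [0.8, -1.7, -1.2]
gripper_width: 0.0513
```

```bash
python3 - <<'E'
from h import *
go([.688,-.244,.118],3.9)
p,d=arm.camera('top'); cv2.imwrite("pics/top1.png",cv2.resize(p[100:250,150:450,::-1],None,fx=2.6,fy=2.6))
p,d=arm.camera('side'); cv2.imwrite("pics/side1.png",cv2.resize(p[130:300,200:420,::-1],None,fx=3,fy=3))
E
```

```text
t 2.05 tcp [ 0.6909 -0.2431  0.3859] tips [ 0.6917 -0.2435  0.2125] F [ 0.8 -1.7 -1.2] w 0.051
yaw 3.9 off [-0.003  0.     0.095] turn 0.001
```

View pics/side1.png

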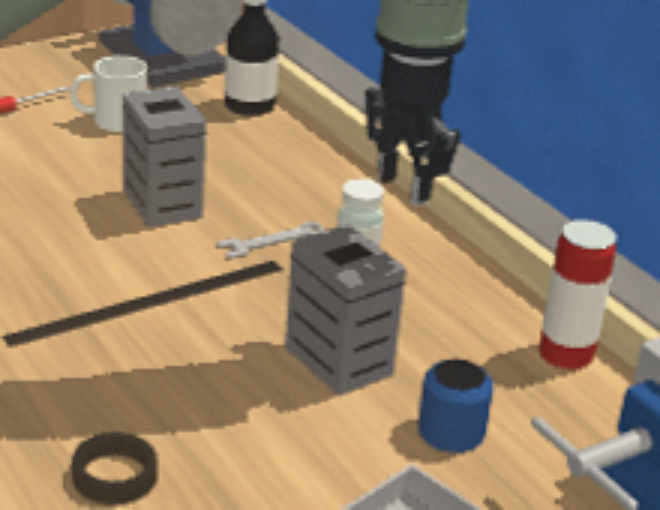

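The picture shows the gripper above and beyond the right crate (lid near pixel 350,250 in the crop), nothing touched. Next I lower it and pull.

Call:
{"api": "carry_out", "payload": {"targets": [{"hand": 0.6, "offset": [-0.001, 0.0, 0.045], "turn": 0}, {"hand": 0.6, "offset": [-0.002, 0.0, 0.088], "turn": 0}, {"hand": 0.6, "offset": [-0.003, 0.0, 0.093], "turn": 0}, {"hand": 0.6, "offset": [-0.01, 0.0, 0.093], "turn": 0}, {"hand": 0.6, "offset": [-0.018, 0.0, 0.093], "turn": 0}]}}

```text
clock: 2.65
ee_pos: [0.6712, -0.2451, 0.2903]
eef_rot: [-0.0, 0.999, 0.034, -0.001]
ft_force: [0.1, -0.5, 0.1]
gripper_width: 0.0512
```

Call:
{"api": "carry_out", "payload": {"targets": [{"hand": 0.6, "offset": [-0.008, 0.0, 0.0], "turn": 0}, {"hand": 0.6, "offset": [-0.017, 0.0, 0.0], "turn": 0}, {"hand": 0.6, "offset": [-0.026, 0.0, 0.0], "turn": 0}, {"hand": 0.6, "offset": [-0.034, 0.0, 0.0], "turn": 0}, {"hand": 0.6, "offset": [-0.042, 0.0, 0.0], "turn": 0}]}}

```text
clock: 3.15
ee_pos: [0.6297, -0.2484, 0.2938]
eef_rot: [0.0, 0.999, 0.033, 0.0]
ft_force: [2.1, -0.4, 1.3]
gripper_width: 0.0515
```

```bash
python3 - <<'E'
from h import *
st()
p,d=arm.camera('side'); cv2.imwrite("pics/side2.png",cv2.resize(p[130:300,200:420,::-1],None,fx=3,fy=3))
E
```

```text
t 3.15 tcp [ 0.6297 -0.2484  0.2938] tips [ 0.6298 -0.2485  0.1204] F [ 2.1 -0.4  1.3] w 0.052
```

View pics/side2.png

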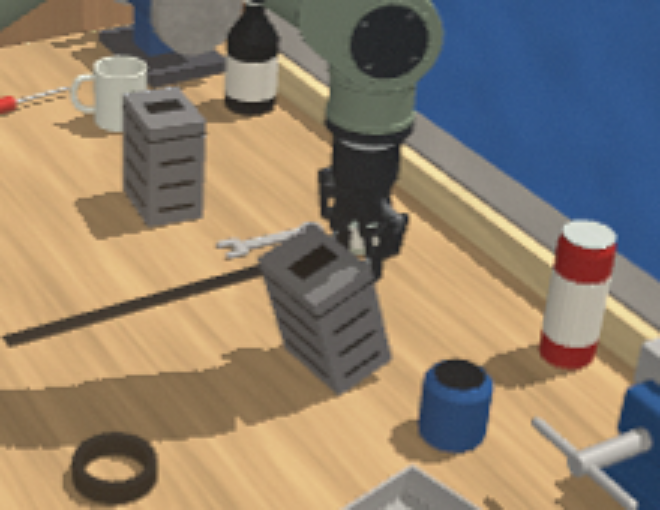

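The right crate is tipping cleanly (about 15–20°), its near edge still at the same place (crop pixel ~(340,388)). I continue until it falls.

Call:
{"api": "carry_out", "payload": {"targets": [{"hand": 0.6, "offset": [-0.008, 0.0, 0.0], "turn": 0}, {"hand": 0.6, "offset": [-0.016, 0.0, 0.0], "turn": 0}, {"hand": 0.6, "offset": [-0.024, 0.0, 0.0], "turn": 0}, {"hand": 0.6, "offset": [-0.03, 0.0, 0.0], "turn": 0}, {"hand": 0.6, "offset": [-0.03, 0.0, 0.0], "turn": 0}]}}

```text
clock: 3.7
ee_pos: [0.5987, -0.2513, 0.2952]
eef_rot: [0.001, 0.999, 0.033, 0.0]
ft_force: [0.0, 0.6, 0.2]
gripper_width: 0.0513
```

```bash
python3 - <<'E'
from h import *
st()
p,d=arm.camera('side'); cv2.imwrite("pics/side3.png",cv2.resize(p[130:300,200:420,::-1],None,fx=3,fy=3))
E
```

```text
t 3.70 tcp [ 0.5987 -0.2513  0.2952] tips [ 0.5989 -0.2515  0.1218] F [0.  0.6 0.2] w 0.051
```

View pics/side3.png

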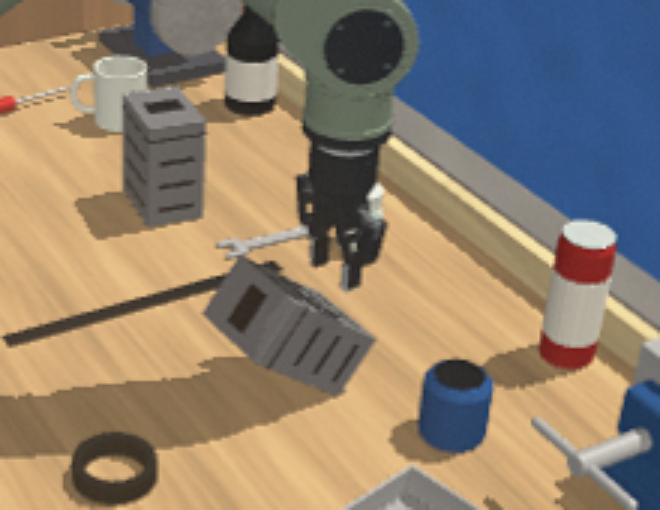

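The crate is falling past 45° under its own weight. Now up, and over to the left crate.

```bash
python3 - <<'E'
from h import *
go([.670,.158,.22],-7.8)
E
```

```text
t 3.75 tcp [ 0.5991 -0.251   0.2948] tips [ 0.5992 -0.2512  0.1214] F [0.6 0.4 0.5] w 0.051
yaw 3.8 off [ 0.098 -0.403 -0.099] turn 0.202
```

Call:
{"api": "carry_out", "payload": {"targets": [{"hand": 0.6, "offset": [0.0, -0.005, -0.048], "turn": 0}, {"hand": 0.6, "offset": [0.01, -0.02, -0.092], "turn": 0.03}, {"hand": 0.6, "offset": [0.025, -0.065, -0.1], "turn": 0.07}, {"hand": 0.6, "offset": [0.04, -0.11, -0.1], "turn": 0.11}, {"hand": 0.6, "offset": [0.055, -0.155, -0.1], "turn": 0.15}]}}

```text
clock: 4.25
ee_pos: [0.6442, -0.0907, 0.3957]
eef_rot: [0.0, 0.999, -0.043, 0.001]
ft_force: [0.9, -0.7, 0.3]
gripper_width: 0.0515
```

```bash
python3 - <<'E'
from h import *
go([.670,.158,.22],-7.8)
E
```

```text
t 4.25 tcp [ 0.6442 -0.0907  0.3957] tips [ 0.6446 -0.0908  0.2223] F [ 0.9 -0.7  0.3] w 0.052
yaw -4.9 off [ 0.004 -0.25   0.002] turn 0.050
```

Call:
{"api": "carry_out", "payload": {"targets": [{"hand": 0.6, "offset": [0.002, -0.048, 0.0], "turn": 0.01}, {"hand": 0.6, "offset": [0.004, -0.096, 0.0], "turn": 0.02}, {"hand": 0.6, "offset": [0.005, -0.144, 0.0], "turn": 0.03}, {"hand": 0.6, "offset": [0.005, -0.192, 0.0], "turn": 0.04}, {"hand": 0.6, "offset": [0.005, -0.24, 0.0], "turn": 0.05}]}}

```text
clock: 4.75
ee_pos: [0.6698, 0.1504, 0.3962]
eef_rot: [0.0, 0.998, -0.068, 0.001]
ft_force: [-0.2, -0.3, 0.6]
gripper_width: 0.0513
```

```bash
python3 - <<'E'
from h import *
p,d=arm.camera('top'); cv2.imwrite("pics/top4.png",cv2.resize(p[80:280,130:430,::-1],None,fx=2.6,fy=2.6))
for r in arm.silhouettes('top','crate_a')[:3]:
    q,uv=cloud('top',d,r['mask']); t=q[(q[:,2]>.065)&(q[:,2]<.1)]
    print(round(r['p'],2),np.round(r['uv']))
    if len(t)>50: print('top',rect(t),len(t),np.median(t[:,2]))
    t=q[(q[:,2]>.14)&(q[:,2]<.165)]
    if len(t)>50: print('tall',rect(t),len(t),np.median(t[:,2]))
go([.670,.158,.118],-7.8)
E
```

```text
0.68 [325. 214.]
top (array([ 492.1, -256.8]), array([150. , 108.7]), 4.276876449584961) 1524 0.0802966570902095
0.47 [212. 180.]
tall (array([599.8, 118.8]), array([14.8, 61.1]), 83.09619140625) 60 0.15070921584780628
t 4.85 tcp [0.6693 0.1555 0.3952] tips [0.6695 0.1561 0.2218] F [ 0.3 -0.7  0.3] w 0.051
yaw -7.3 off [ 0.    -0.002  0.104] turn 0.008
```

View pics/top4.png

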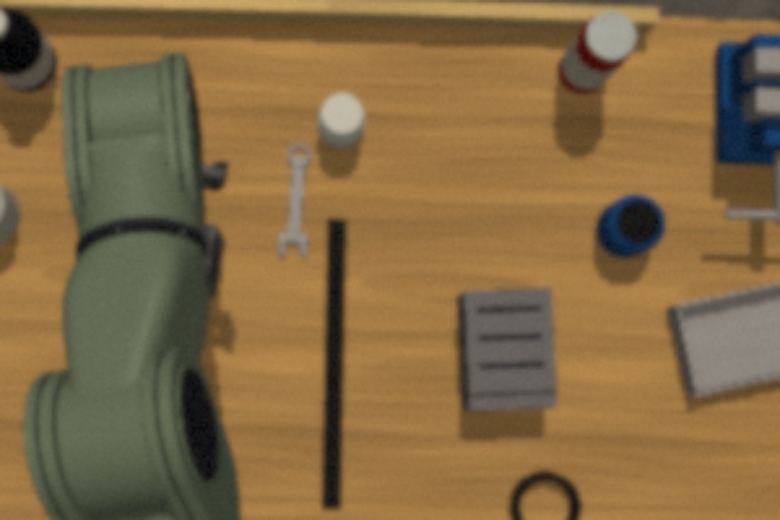

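The right crate lies at (0.492, −0.257), 150×109 mm, 80 mm high, as it should. The gripper is now behind the left crate, so I lower it and pull.

Call:
{"api": "carry_out", "payload": {"targets": [{"hand": 0.6, "offset": [0.001, -0.002, 0.045], "turn": 0.008}, {"hand": 0.6, "offset": [0.001, -0.002, 0.09], "turn": 0.008}, {"hand": 0.6, "offset": [0.0, -0.002, 0.103], "turn": 0.008}, {"hand": 0.6, "offset": [-0.005, -0.002, 0.103], "turn": 0.008}, {"hand": 0.6, "offset": [-0.013, -0.002, 0.103], "turn": 0.008}]}}

```text
clock: 5.35
ee_pos: [0.6572, 0.1593, 0.2943]
eef_rot: [-0.002, 0.998, -0.068, 0.002]
ft_force: [-1.1, -0.0, 0.4]
gripper_width: 0.0512
```

Call:
{"api": "carry_out", "payload": {"targets": [{"hand": 0.6, "offset": [-0.008, 0.0, 0.0], "turn": 0}, {"hand": 0.6, "offset": [-0.016, 0.0, 0.0], "turn": 0}, {"hand": 0.6, "offset": [-0.024, 0.0, 0.0], "turn": 0}, {"hand": 0.6, "offset": [-0.032, 0.0, 0.0], "turn": 0}, {"hand": 0.6, "offset": [-0.04, 0.0, 0.0], "turn": 0}]}}

```text
clock: 5.85
ee_pos: [0.6179, 0.1647, 0.2973]
eef_rot: [-0.002, 0.998, -0.068, 0.004]
ft_force: [2.1, -0.7, 2.0]
gripper_width: 0.0514
```

Call:
{"api": "carry_out", "payload": {"targets": [{"hand": 0.6, "offset": [-0.008, 0.0, 0.0], "turn": 0}, {"hand": 0.6, "offset": [-0.016, 0.0, 0.0], "turn": 0}, {"hand": 0.6, "offset": [-0.024, 0.0, 0.0], "turn": 0}, {"hand": 0.6, "offset": [-0.028, 0.0, 0.0], "turn": 0}, {"hand": 0.6, "offset": [-0.028, 0.0, 0.0], "turn": 0}]}}

```text
clock: 6.35
ee_pos: [0.5903, 0.1686, 0.2989]
eef_rot: [-0.003, 0.998, -0.068, 0.005]
ft_force: [0.3, 0.2, -0.4]
gripper_width: 0.0509
```

```bash
python3 - <<'E'
from h import *
st()
p,d=arm.camera('side'); cv2.imwrite("pics/side5.png",cv2.resize(p[130:300,200:420,::-1],None,fx=3,fy=3))
E
```

```text
t 6.35 tcp [0.5903 0.1686 0.2989] tips [0.592  0.1696 0.1255] F [ 0.3  0.2 -0.4] w 0.051
```

View pics/side5.png

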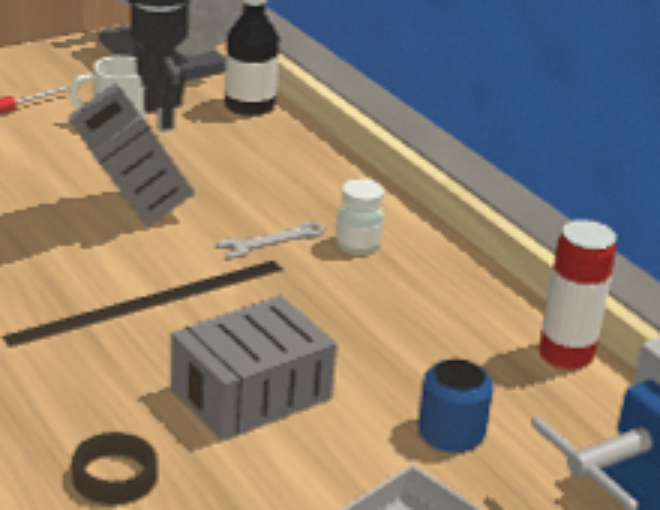

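The left crate is falling on its own, and the right one lies on its side with its underside away from every camera. To see the right crate's underside I will yaw that crate a little by pushing its near end towards the line, which is the direction it would travel anyway.

```bash
python3 - <<'E'
from h import *
go([.437,-.38,.14],0)
E
```

```text
t 6.40 tcp [0.5905 0.1685 0.2985] tips [0.5922 0.1694 0.1251] F [0.9 0.3 0.4] w 0.052
yaw -7.8 off [-0.077  0.564 -0.019] turn -0.136
```

Call:
{"api": "carry_out", "payload": {"targets": [{"hand": 0.0, "offset": [0.0, 0.0, -0.03], "turn": 0}, {"hand": 0.0, "offset": [-0.006, 0.045, -0.03], "turn": -0.02}, {"hand": 0.0, "offset": [-0.013, 0.094, -0.025], "turn": -0.04}, {"hand": 0.0, "offset": [-0.02, 0.143, -0.02], "turn": -0.06}, {"hand": 0.0, "offset": [-0.027, 0.192, -0.02], "turn": -0.08}]}}

```text
clock: 6.9
ee_pos: [0.5369, -0.02, 0.3171]
eef_rot: [-0.003, 1.0, -0.028, 0.005]
ft_force: [1.4, -1.5, 0.4]
gripper_width: -0.0003
```

Call:
{"api": "carry_out", "payload": {"targets": [{"hand": 0.0, "offset": [-0.006, 0.049, 0.0], "turn": -0.01}, {"hand": 0.0, "offset": [-0.012, 0.098, 0.0], "turn": -0.02}, {"hand": 0.0, "offset": [-0.018, 0.147, 0.0], "turn": -0.03}, {"hand": 0.0, "offset": [-0.024, 0.196, 0.0], "turn": -0.04}, {"hand": 0.0, "offset": [-0.03, 0.245, 0.0], "turn": -0.05}]}}

```text
clock: 7.4
ee_pos: [0.493, -0.2654, 0.3161]
eef_rot: [-0.002, 1.0, -0.003, 0.006]
ft_force: [0.9, -0.6, -0.1]
gripper_width: -0.0001
```

```bash
python3 - <<'E'
from h import *
go([.437,-.38,.14],0)
p,d=arm.camera('top'); cv2.imwrite("pics/top6.png",cv2.resize(p[80:280,130:430,::-1],None,fx=2.6,fy=2.6))
for r in arm.silhouettes('top','crate_a')[:3]:
    q,uv=cloud('top',d,r['mask']); t=q[(q[:,2]>.065)&(q[:,2]<.1)]
    print(round(r['p'],2),np.round(r['uv']))
    if len(t)>50: print('top',rect(t),len(t),np.median(t[:,2]))
E
```

```text
t 7.40 tcp [ 0.493  -0.2654  0.3161] tips [ 0.4949 -0.2647  0.1427] F [ 0.9 -0.6 -0.1] w -0.000
yaw -0.3 off [-0.055  0.115  0.002] turn -0.006
0.96 [314. 206.]
top (array([ 491.5, -242.3]), array([146.5,  83.4]), 1.432981014251709) 664 0.080541999030179
0.72 [191. 216.]
top (array([480.9, 182.9]), array([111.3, 150.2]), 82.40278625488281) 1547 0.08046154362807623
```

View pics/top6.png

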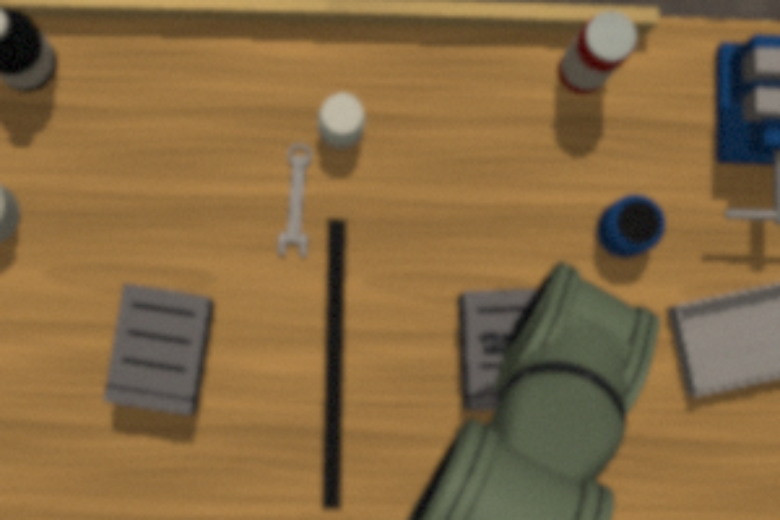

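Both crates lie on their sides: left at (0.481, 0.183) with yaw −7.6°, right at (0.492, −0.257). Next the fingers go beside the right crate's near end.

Call:
{"api": "carry_out", "payload": {"targets": [{"hand": 0.0, "offset": [-0.02, 0.043, 0.0], "turn": 0}, {"hand": 0.0, "offset": [-0.04, 0.086, 0.0], "turn": 0}, {"hand": 0.0, "offset": [-0.055, 0.115, 0.002], "turn": 0}, {"hand": 0.0, "offset": [-0.055, 0.115, 0.05], "turn": 0}, {"hand": 0.0, "offset": [-0.055, 0.115, 0.095], "turn": 0}]}}

```text
clock: 8.0
ee_pos: [0.435, -0.3857, 0.2199]
eef_rot: [0.001, 1.0, -0.008, 0.006]
ft_force: [1.2, 0.0, -0.7]
gripper_width: 0.0001
```

```bash
python3 - <<'E'
from h import *
go([.437,-.34,.035],0)
E
```

```text
t 8.00 tcp [ 0.435  -0.3857  0.2199] tips [ 0.4372 -0.3859  0.0465] F [ 1.2  0.  -0.7] w 0.000
yaw -0.9 off [ 0.001 -0.046  0.011] turn -0.017
```

Call:
{"api": "carry_out", "payload": {"targets": [{"hand": 0.0, "offset": [0.0, -0.03, 0.011], "turn": 0}, {"hand": 0.0, "offset": [0.0, -0.05, 0.011], "turn": 0}, {"hand": 0.0, "offset": [0.0, -0.068, 0.011], "turn": 0}, {"hand": 0.0, "offset": [0.0, -0.086, 0.011], "turn": 0}, {"hand": 0.0, "offset": [0.0, -0.104, 0.011], "turn": 0}]}}

```text
clock: 8.5
ee_pos: [0.437, -0.2819, 0.2092]
eef_rot: [0.001, 1.0, -0.009, 0.006]
ft_force: [-0.8, -2.5, 2.5]
gripper_width: -0.0003
```

Call:
{"api": "carry_out", "payload": {"targets": [{"hand": 0.0, "offset": [0.0, -0.018, 0.0], "turn": 0}, {"hand": 0.0, "offset": [0.0, -0.036, 0.0], "turn": 0}, {"hand": 0.0, "offset": [0.0, -0.054, 0.0], "turn": 0}, {"hand": 0.0, "offset": [0.0, -0.07, 0.0], "turn": 0}, {"hand": 0.0, "offset": [0.0, -0.07, 0.0], "turn": 0}]}}

```text
clock: 9.0
ee_pos: [0.4389, -0.2108, 0.2094]
eef_rot: [0.001, 1.0, -0.008, 0.007]
ft_force: [0.1, -0.6, -0.0]
gripper_width: 0.0002
```

```bash
python3 - <<'E'
from h import *
st()
p,d=arm.camera('top'); cv2.imwrite("pics/top7.png",cv2.resize(p[80:280,130:430,::-1],None,fx=2.6,fy=2.6))
for r in arm.silhouettes('top','crate_a')[:3]:
    q,uv=cloud('top',d,r['mask']); t=q[(q[:,2]>.065)&(q[:,2]<.1)]
    print(round(r['p'],2),np.round(r['uv']))
    if len(t)>50: print('top',rect(t),len(t),np.median(t[:,2]))
p,d=arm.camera('side'); cv2.imwrite("pics/side7.png",cv2.resize(p[130:300,200:420,::-1],None,fx=3,fy=3))
print([(r['p'],r['uv']) for r in arm.mark_of('side','stamp')])
E
```

```text
t 9.00 tcp [ 0.4389 -0.2108  0.2094] tips [ 0.4412 -0.2113  0.036 ] F [ 0.1 -0.6 -0. ] w 0.000
0.87 [299. 203.]
top (array([ 518.9, -185.6]), array([107.8, 150.8]), 37.579044342041016) 1253 0.08044683713576717
[(0.97, [244.1, 188.5]), (0.46, [291.4, 210.3])]
```

View pics/top7.png

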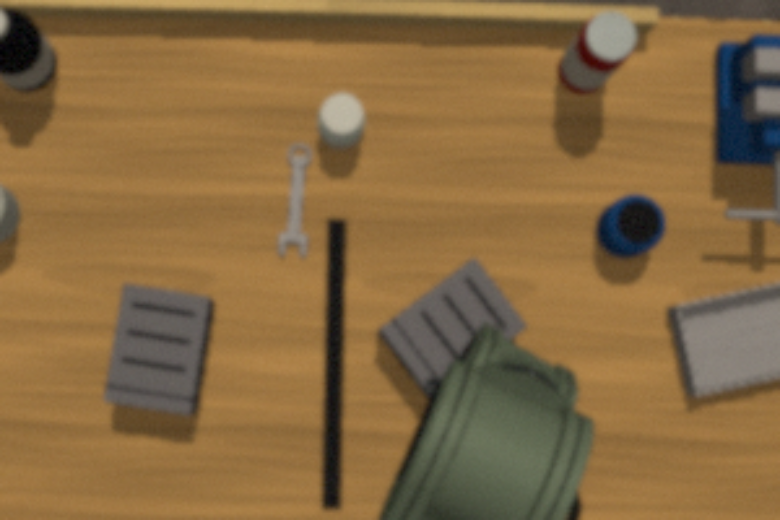

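View pics/side7.png

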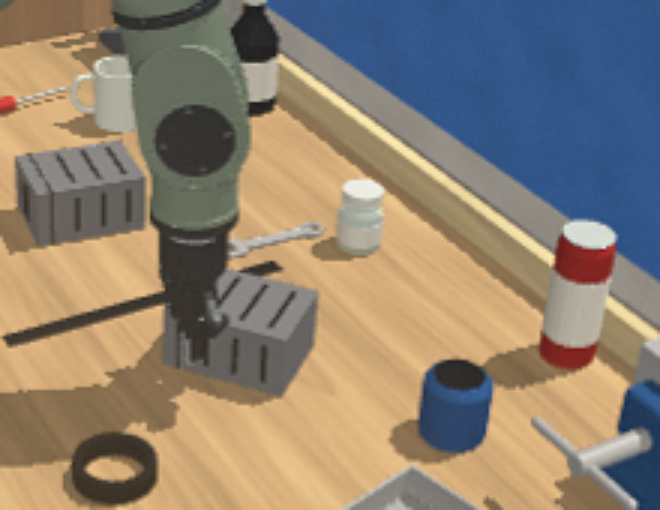

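```bash
python3 - <<'E'
from h import *
yaw=np.radians(-52.4); c=np.array([.519,-.186]); ex=np.array([np.cos(yaw),np.sin(yaw)]); ey=np.array([-ex[1],ex[0]])
o=c+.075*ex
pts=[np.r_[o+.055*s*ey,z] for s,z in((-1,0),(1,0),(1,.08),(-1,.08))]
print(np.round(proj('side',pts)),proj('side',[np.r_[o,.04]]))
p,d=arm.camera('side'); np.save('pics/side8.npy',p)
v=p[:,:,::-1].copy()
cv2.imwrite("pics/side8.png",cv2.resize(v[205:275,250:320],None,fx=8,fy=8,interpolation=cv2.INTER_NEAREST))
u=proj('side',[np.r_[o,.04]])[0].astype(int); print(p[u[1]-8:u[1]+9:4,u[0]-6:u[0]+7:2].mean(2).astype(int))
E
```

```text
[[292. 262.]
 [304. 245.]
 [305. 226.]
 [294. 243.]] [[298.82679754 244.04862972]]
[[ 79 139 136 138 109  98 103]
 [136 137 138  93  99  99 113]
 [ 96  95  97  98 101  98 122]
 [ 96  97 100  99 100 125 181]
 [ 97  99  98  95 148 169 163]]
```

View pics/side8.png

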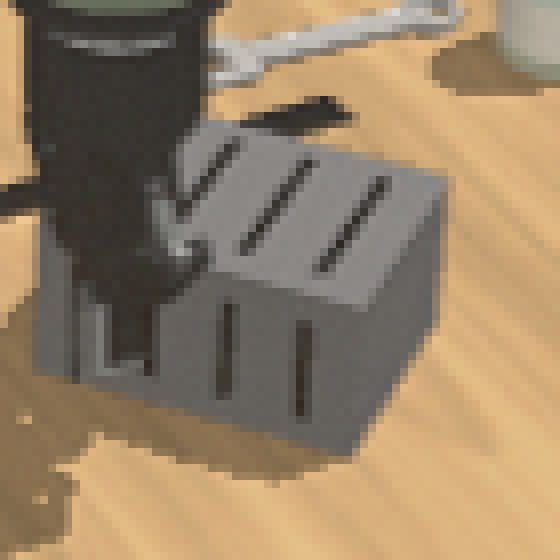

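The right crate's underside, in view at pixels about (292–305, 226–262), is plain grey. A 76 mm white disc there could not be missed, so the right crate is unstamped and the left should be the stamped one. I'll turn the right crate back from its left side, which also moves it away from the line.

```bash
python3 - <<'E'
from h import *
go([.421,-.226,.036],0)
go([.421,-.226,.13],0)
go([.570,-.075,.13],0)
E
```

```text
t 9.25 tcp [ 0.4383 -0.2128  0.209 ] tips [ 0.4406 -0.2134  0.0356] F [-0.1  0.1 -0.7] w 0.000
yaw -1.1 off [-0.017  0.014 -0.001] turn -0.019
t 9.25 tcp [ 0.4383 -0.2128  0.209 ] tips [ 0.4406 -0.2134  0.0356] F [-0.1  0.1 -0.7] w 0.000
yaw -1.1 off [-0.016  0.014 -0.095] turn -0.019
t 9.25 tcp [ 0.4383 -0.2128  0.209 ] tips [ 0.4406 -0.2134  0.0356] F [-0.1  0.1 -0.7] w 0.000
yaw -1.1 off [ 0.13  -0.14  -0.093] turn -0.019
```

Call:
{"api": "carry_out", "payload": {"targets": [{"hand": 0.0, "offset": [-0.017, 0.014, -0.001], "turn": 0}, {"hand": 0.0, "offset": [-0.017, 0.014, -0.048], "turn": 0}, {"hand": 0.0, "offset": [-0.01, 0.008, -0.093], "turn": 0}, {"hand": 0.0, "offset": [0.022, -0.028, -0.095], "turn": 0}, {"hand": 0.0, "offset": [0.055, -0.062, -0.095], "turn": 0}]}}

```text
clock: 9.75
ee_pos: [0.4939, -0.1516, 0.3063]
eef_rot: [0.002, 1.0, -0.011, 0.008]
ft_force: [0.2, -1.1, -0.8]
gripper_width: 0.0001
```

```bash
python3 - <<'E'
from h import *
go([.570,-.075,.13],0)
E
```

```text
t 9.75 tcp [ 0.4939 -0.1516  0.3063] tips [ 0.4967 -0.1523  0.1329] F [ 0.2 -1.1 -0.8] w 0.000
yaw -1.2 off [ 0.074 -0.078  0.004] turn -0.021
```

Call:
{"api": "carry_out", "payload": {"targets": [{"hand": 0.0, "offset": [0.034, -0.036, 0.0], "turn": -0.02}, {"hand": 0.0, "offset": [0.068, -0.072, 0.0], "turn": -0.02}, {"hand": 0.0, "offset": [0.074, -0.078, 0.015], "turn": -0.02}, {"hand": 0.0, "offset": [0.074, -0.078, 0.06], "turn": -0.02}, {"hand": 0.0, "offset": [0.074, -0.078, 0.097], "turn": -0.02}]}}

```text
clock: 10.25
ee_pos: [0.5711, -0.076, 0.2085]
eef_rot: [0.002, 1.0, -0.001, 0.008]
ft_force: [0.3, -0.7, -0.6]
gripper_width: -0.0002
```

```bash
python3 - <<'E'
from h import *
for t in ([.540,-.10],[.513,-.107],[.4855,-.117],[.463,-.136],[.4445,-.156]): go(t+[.035],0)
E
```

```text
t 10.25 tcp [ 0.5711 -0.076   0.2085] tips [ 0.5738 -0.0768  0.0351] F [ 0.3 -0.7 -0.6] w -0.000
yaw -0.1 off [-0.031  0.024 -0.   ] turn -0.001
t 10.25 tcp [ 0.5711 -0.076   0.2085] tips [ 0.5738 -0.0768  0.0351] F [ 0.3 -0.7 -0.6] w -0.000
yaw -0.1 off [-0.058  0.031 -0.001] turn -0.001
t 10.25 tcp [ 0.5711 -0.076   0.2085] tips [ 0.5738 -0.0768  0.0351] F [ 0.3 -0.7 -0.6] w -0.000
yaw -0.1 off [-0.085  0.041 -0.001] turn -0.001
t 10.25 tcp [ 0.5711 -0.076   0.2085] tips [ 0.5738 -0.0768  0.0351] F [ 0.3 -0.7 -0.6] w -0.000
yaw -0.1 off [-0.108  0.06  -0.001] turn -0.001
t 10.25 tcp [ 0.5711 -0.076   0.2085] tips [ 0.5738 -0.0768  0.0351] F [ 0.3 -0.7 -0.6] w -0.000
yaw -0.1 off [-0.126  0.08  -0.002] turn -0.001
```

Call:
{"api": "carry_out", "payload": {"targets": [{"hand": 0.0, "offset": [-0.018, 0.014, 0.0], "turn": 0}, {"hand": 0.0, "offset": [-0.034, 0.025, 0.0], "turn": 0}, {"hand": 0.0, "offset": [-0.048, 0.029, 0.0], "turn": 0}, {"hand": 0.0, "offset": [-0.063, 0.034, 0.0], "turn": 0}, {"hand": 0.0, "offset": [-0.077, 0.039, 0.0], "turn": 0}]}}

```text
clock: 10.75
ee_pos: [0.4949, -0.1151, 0.2084]
eef_rot: [0.002, 1.0, -0.0, 0.011]
ft_force: [11.6, 8.0, 21.4]
gripper_width: -0.0002
```

```bash
cat >> h.py <<'E'
def crates():
    p,d=arm.camera('top')
    for r in arm.silhouettes('top','crate_a')[:4]:
        if r['p']<.4: continue
        q,uv=cloud('top',d,r['mask']); t=q[(q[:,2]>.065)&(q[:,2]<.1)]
        if len(t)>50: print('top',round(r['p'],2),rect(t),len(t),np.median(t[:,2]))
    return p
E
python3 - <<'E'
from h import *
p=crates(); cv2.imwrite("pics/top9.png",cv2.resize(p[80:280,130:430,::-1],None,fx=2.6,fy=2.6))
st()
E
```

```text
top 0.93 (array([481.2, 183.7]), array([112.3, 150.5]), 82.3319320678711) 1583 0.0809357915818345
top 0.71 (array([ 493.3, -207.1]), array([110.6, 149.8]), 57.82644271850586) 813 0.08034376867936999
t 10.85 tcp [ 0.4937 -0.1158  0.2085] tips [ 0.497  -0.1166  0.0351] F [-2.   3.7 24.6] w -0.000
```

View pics/top9.png

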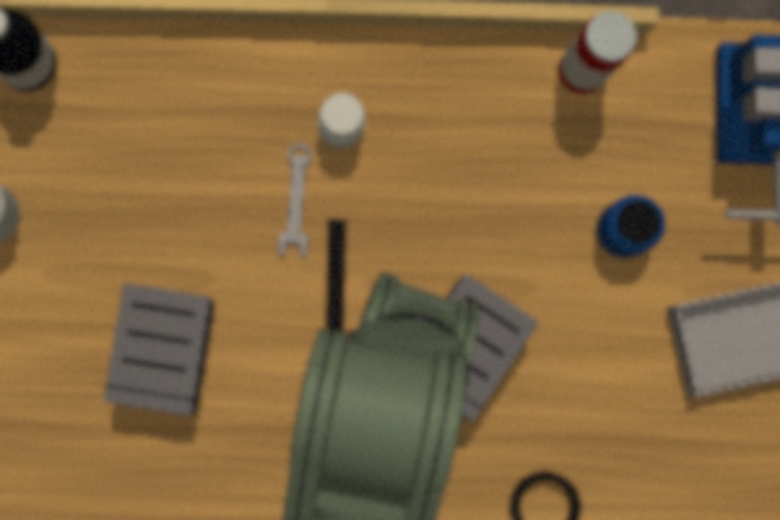

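```bash
python3 - <<'E'
from h import *
p,d=arm.camera('side'); cv2.imwrite("pics/side9.png",cv2.resize(p[170:280,200:340,::-1],None,fx=5,fy=5))
s,m=st(); print(np.round(m,3), np.round(s['ft_torque'],2))
E
```

```text
t 10.90 tcp [ 0.494  -0.1157  0.2084] tips [ 0.4971 -0.1165  0.0351] F [-1.5  2.8 26.4] w 0.000
[[ 1.    -0.003  0.018]
 [-0.003 -1.    -0.005]
 [ 0.018  0.005 -1.   ]] [-0.03  0.63 -0.08]
```

View pics/side9.png

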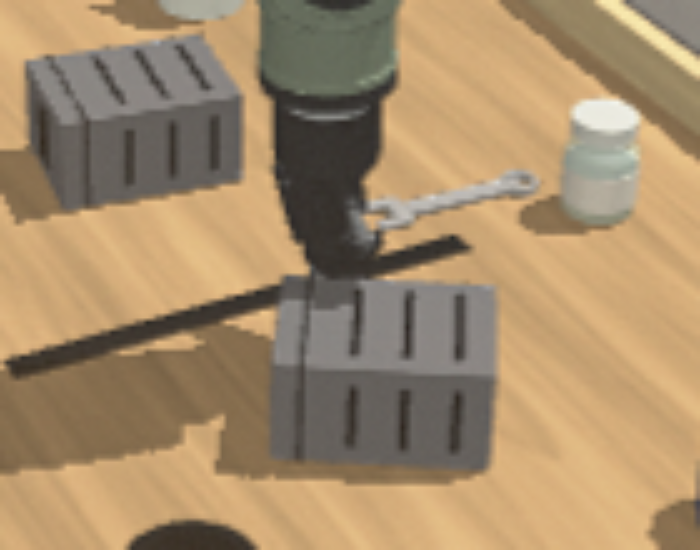

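The wrist reads 26 N upward, so some part of the gripper is probably bearing on the crate's top edge. I raise it straight up 20 mm before pushing on.

Call:
{"api": "carry_out", "payload": {"targets": [{"hand": 0.0, "offset": [0.0, 0.0, -0.01], "turn": 0}, {"hand": 0.0, "offset": [0.0, 0.0, -0.02], "turn": 0}]}}

```text
clock: 11.1
ee_pos: [0.4935, -0.1164, 0.229]
eef_rot: [0.002, 1.0, -0.002, 0.009]
ft_force: [-0.7, 1.6, 0.1]
gripper_width: 0.0002
```

```bash
python3 - <<'E'
from h import *
st();crates();p,d=arm.camera('side'); cv2.imwrite("pics/side10.png",cv2.resize(p[170:280,200:340,::-1],None,fx=5,fy=5))
E
```

```text
t 11.10 tcp [ 0.4935 -0.1164  0.229 ] tips [ 0.4966 -0.1172  0.0556] F [-0.7  1.6  0.1] w 0.000
top 0.88 (array([481.2, 183.3]), array([111.3, 150.4]), 82.32241821289062) 1546 0.0806455124154809
top 0.73 (array([ 493. , -208.5]), array([110.7, 150.6]), 58.828956604003906) 764 0.08040085677146269
```

View pics/side10.png

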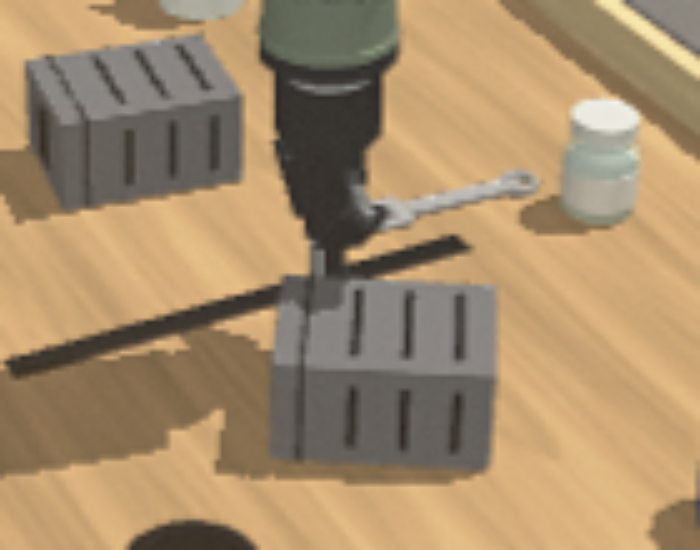

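Call:
{"api": "carry_out", "payload": {"targets": [{"hand": 0.0, "offset": [-0.014, 0.003, 0.0], "turn": 0}, {"hand": 0.0, "offset": [-0.028, 0.009, 0.0], "turn": 0}, {"hand": 0.0, "offset": [-0.042, 0.02, 0.0], "turn": 0}, {"hand": 0.0, "offset": [-0.054, 0.034, 0.0], "turn": 0}, {"hand": 0.0, "offset": [-0.06, 0.045, 0.0], "turn": 0}]}}

```text
clock: 11.75
ee_pos: [0.4328, -0.1612, 0.2278]
eef_rot: [0.002, 1.0, -0.002, 0.009]
ft_force: [-0.1, 4.6, 3.5]
gripper_width: 0.0003
```

```bash
python3 - <<'E'
from h import *
st();crates()
E
```

```text
t 11.75 tcp [ 0.4328 -0.1612  0.2278] tips [ 0.436  -0.162   0.0545] F [-0.1  4.6  3.5] w 0.000
top 0.69 (array([480.9, 183.2]), array([111.7, 150.7]), 82.04912567138672) 1588 0.08062949391960716
```

```bash
python3 - <<'E'
from h import *
s,m=st(); print(np.round(s['qpos'],2))
go([.45,-.12,.15],0)
go([.481,.295,.15],90)
go([.481,.295,.15],-90)
E
```

```text
t 11.85 tcp [ 0.4331 -0.162   0.2279] tips [ 0.4363 -0.163   0.0545] F [ 0.3  0.2 -0.2] w 0.000
[ 0.27  0.87  0.03  2.06 -0.11  0.19 -1.18]
t 11.85 tcp [ 0.4331 -0.162   0.2279] tips [ 0.4363 -0.163   0.0545] F [ 0.3  0.2 -0.2] w 0.000
yaw -0.3 off [ 0.018 -0.042 -0.095] turn -0.005
t 11.85 tcp [ 0.4331 -0.162   0.2279] tips [ 0.4363 -0.163   0.0545] F [ 0.3  0.2 -0.2] w 0.000
yaw -0.3 off [ 0.047 -0.457 -0.097] turn -1.576
t 11.85 tcp [ 0.4331 -0.162   0.2279] tips [ 0.4363 -0.163   0.0545] F [ 0.3  0.2 -0.2] w 0.000
yaw -0.3 off [ 0.047 -0.457 -0.097] turn 1.566
```

Call:
{"api": "carry_out", "payload": {"targets": [{"hand": 0.0, "offset": [0.003, -0.025, -0.005], "turn": 0.0}, {"hand": 0.0, "offset": [0.006, -0.04, -0.045], "turn": 0.14}, {"hand": 0.2, "offset": [0.012, -0.07, -0.08], "turn": 0.28}, {"hand": 0.4, "offset": [0.018, -0.115, -0.097], "turn": 0.42}, {"hand": 0.6, "offset": [0.023, -0.16, -0.097], "turn": 0.56}]}}

```text
clock: 12.35
ee_pos: [0.4556, -0.0043, 0.3262]
eef_rot: [-0.001, 0.962, -0.274, 0.011]
ft_force: [0.5, -0.2, -0.2]
gripper_width: 0.0431
```

```bash
python3 - <<'E'
from h import *
go([.481,.295,.15],-90)
E
```

```text
t 12.35 tcp [ 0.4556 -0.0043  0.3262] tips [ 0.4595 -0.0052  0.1528] F [ 0.5 -0.2 -0.2] w 0.043
yaw -31.8 off [-0.136 -0.268  0.002] turn 1.016
```

Call:
{"api": "carry_out", "payload": {"targets": [{"hand": 0.6, "offset": [-0.021, -0.042, 0.0], "turn": 0.14}, {"hand": 0.6, "offset": [-0.042, -0.084, 0.0], "turn": 0.28}, {"hand": 0.6, "offset": [-0.063, -0.126, 0.0], "turn": 0.42}, {"hand": 0.6, "offset": [-0.084, -0.168, 0.0], "turn": 0.56}, {"hand": 0.6, "offset": [-0.105, -0.21, 0.0], "turn": 0.7}]}}

```text
clock: 12.85
ee_pos: [0.4767, 0.2327, 0.3256]
eef_rot: [-0.005, 0.808, -0.589, 0.011]
ft_force: [0.9, -0.1, -0.4]
gripper_width: 0.0511
```

```bash
python3 - <<'E'
from h import *
p=crates(); cv2.imwrite("pics/top12.png",cv2.resize(p[80:280,130:430,::-1],None,fx=2.6,fy=2.6))
r=arm.silhouettes('top','line'); 
for k in r[:2]:
    v,u=np.where(k['mask']); q=atz('top',np.c_[u,v],0); print(k['p'],rect(q),q.min(0),q.max(0))
go([.481,.295,.15],-90)
E
```

```text
top 0.82 (array([ 480.2, -233.7]), array([111.5, 150.2]), 88.32271575927734) 1576 0.08030153931744399
top 0.69 (array([480.7, 182.4]), array([110.2, 150.4]), 82.90615844726562) 1454 0.08083548961799636
t 13.00 tcp [0.4763 0.2334 0.3247] tips [0.4801 0.2325 0.1514] F [-0.1 -0.5  0.6] w 0.051
yaw -71.6 off [-0.057 -0.024  0.001] turn 0.320
```

View pics/top12.png

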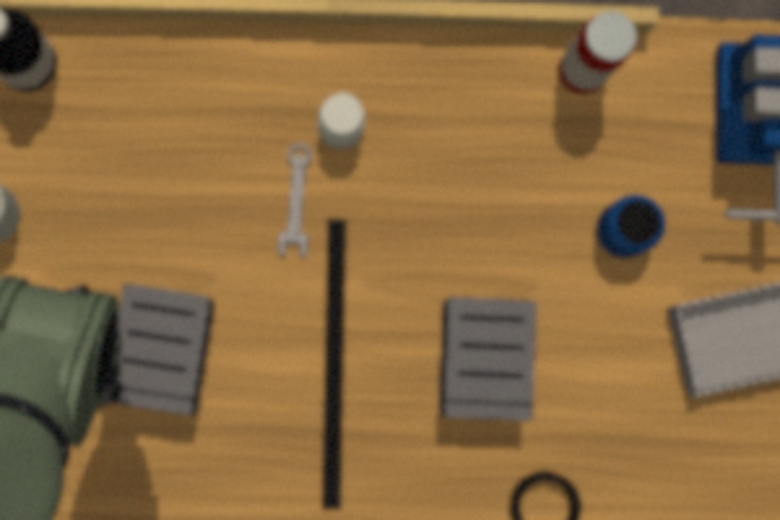

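The right crate is back at (0.480, −0.234) with yaw −1.7°, well clear of the line. Next the gripper goes to the left side of the stamped (left) crate.

Call:
{"api": "carry_out", "payload": {"targets": [{"hand": 0.6, "offset": [-0.03, -0.012, 0.0], "turn": 0.14}, {"hand": 0.6, "offset": [-0.057, -0.024, 0.0], "turn": 0.28}, {"hand": 0.6, "offset": [-0.057, -0.024, 0.03], "turn": 0.32}, {"hand": 0.6, "offset": [-0.057, -0.024, 0.07], "turn": 0.32}, {"hand": 0.6, "offset": [-0.057, -0.024, 0.1], "turn": 0.32}]}}

```text
clock: 13.5
ee_pos: [0.4829, 0.2947, 0.2222]
eef_rot: [-0.005, 0.708, -0.706, 0.01]
ft_force: [0.8, 0.5, 0.4]
gripper_width: 0.0513
```

```bash
python3 - <<'E'
from h import *
go([.481,.255,.051],-90)
print(atz('top',[[260,164.6],[257.7,275]],0))
im=cv2.imread('pics/top0.png'); g=im.max(2)
mk=np.zeros(g.shape,bool); mk[166:274,246:270]=g[166:274,246:270]<80
v,u=np.where(mk); q=atz('top',np.c_[u,v],0); print(len(q),rect(q),np.polyfit(q[:,0],q[:,1],1),np.median(q,0))
E
```

```text
t 13.50 tcp [0.4829 0.2947 0.2222] tips [0.4866 0.2936 0.0489] F [0.8 0.5 0.4] w 0.051
yaw -89.9 off [ 0.04   0.002 -0.002] turn 0.002
[[ 0.65951357 -0.04025031  0.        ]
 [ 0.28364034 -0.04230861  0.        ]]
658 (array([472.4, -38.3]), array([364.7,  21.3]), 0.31826403737068176) [ 0.00837809 -0.0425206 ] [ 0.471212   -0.03857105  0.        ]
```

Call:
{"api": "carry_out", "payload": {"targets": [{"hand": 0.6, "offset": [0.025, 0.0, 0.0], "turn": 0}, {"hand": 0.6, "offset": [0.042, 0.0, 0.0], "turn": 0}, {"hand": 0.6, "offset": [0.06, 0.0, 0.0], "turn": 0}, {"hand": 0.6, "offset": [0.078, 0.0, 0.0], "turn": 0}, {"hand": 0.6, "offset": [0.095, 0.0, 0.0], "turn": 0}]}}

```text
clock: 14.0
ee_pos: [0.4832, 0.1989, 0.2228]
eef_rot: [-0.005, 0.708, -0.706, 0.01]
ft_force: [-0.1, 1.2, -1.4]
gripper_width: 0.0511
```

```bash
python3 - <<'E'
from h import *
p=crates(); cv2.imwrite("pics/top13.png",cv2.resize(p[80:280,130:430,::-1],None,fx=2.6,fy=2.6))
go([.4866,.03,.049],-90)
E
```

```text
top 0.71 (array([ 479.8, -233.5]), array([111. , 147.5]), 88.91864776611328) 1542 0.08034024134467133
top 0.62 (array([488.8, 131.2]), array([149.7, 109.2]), 0.5480427145957947) 1429 0.08066664592053008
t 14.10 tcp [0.4835 0.1978 0.2231] tips [0.4873 0.1966 0.0497] F [ 0.6  0.8 -0.3] w 0.051
yaw -90.0 off [ 0.168 -0.003  0.002] turn -0.000
```

View pics/top13.png

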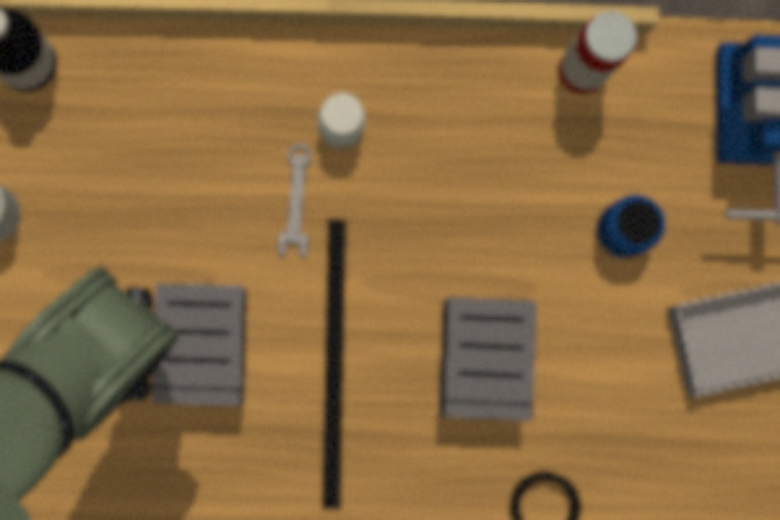

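The stamped crate has squared up on the fingers at (0.489, 0.131), yaw 0.5°. It has 170 mm left to travel.

Call:
{"api": "carry_out", "payload": {"targets": [{"hand": 0.6, "offset": [0.015, 0.0, 0.0], "turn": 0}, {"hand": 0.6, "offset": [0.033, 0.0, 0.0], "turn": 0}, {"hand": 0.6, "offset": [0.051, 0.0, 0.0], "turn": 0}, {"hand": 0.6, "offset": [0.069, 0.0, 0.0], "turn": 0}, {"hand": 0.6, "offset": [0.085, 0.0, 0.0], "turn": 0}]}}

```text
clock: 14.6
ee_pos: [0.4836, 0.1128, 0.2236]
eef_rot: [-0.006, 0.707, -0.707, 0.01]
ft_force: [-0.1, 1.3, -0.8]
gripper_width: 0.0513
```

Call:
{"api": "carry_out", "payload": {"targets": [{"hand": 0.6, "offset": [0.015, 0.0, 0.0], "turn": 0}, {"hand": 0.6, "offset": [0.03, 0.0, 0.0], "turn": 0}, {"hand": 0.6, "offset": [0.045, 0.0, 0.0], "turn": 0}, {"hand": 0.6, "offset": [0.055, 0.0, 0.0], "turn": 0}, {"hand": 0.6, "offset": [0.06, 0.0, 0.0], "turn": 0}]}}

```text
clock: 15.1
ee_pos: [0.4838, 0.0525, 0.2239]
eef_rot: [-0.006, 0.707, -0.707, 0.01]
ft_force: [-0.3, 2.7, 1.6]
gripper_width: 0.0515
```

```bash
python3 - <<'E'
from h import *
p=crates(); cv2.imwrite("pics/top14.png",cv2.resize(p[80:280,130:430,::-1],None,fx=2.6,fy=2.6))
st()
E
```

```text
top 0.68 (array([488.8, -14.7]), array([147.4, 109.3]), 0.8347268104553223) 1124 0.08066969053113038
top 0.65 (array([ 480.4, -233.6]), array([110.7, 150.5]), 88.99138641357422) 1578 0.08020550054737285
t 15.20 tcp [0.4838 0.0527 0.224 ] tips [0.4876 0.0516 0.0506] F [-0.2  0.2 -0.3] w 0.051
```

View pics/top14.png

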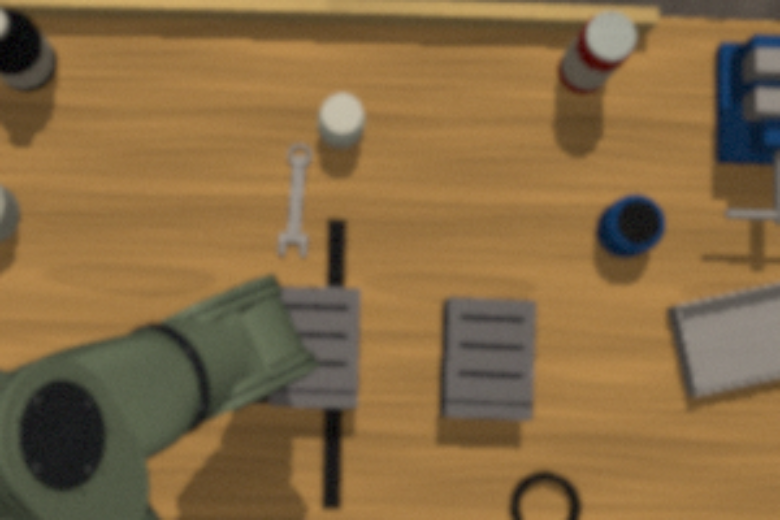

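Call:
{"api": "carry_out", "payload": {"targets": [{"hand": 0.6, "offset": [0.008, 0.0, 0.0], "turn": 0}, {"hand": 0.6, "offset": [0.016, 0.0, 0.0], "turn": 0}, {"hand": 0.6, "offset": [0.022, 0.0, 0.0], "turn": 0}, {"hand": 0.6, "offset": [0.024, 0.0, 0.0], "turn": 0}, {"hand": 0.6, "offset": [0.024, 0.0, 0.0], "turn": 0}]}}

```text
clock: 15.7
ee_pos: [0.4838, 0.0283, 0.2242]
eef_rot: [0.006, -0.707, 0.707, -0.01]
ft_force: [-0.2, 0.4, 0.1]
gripper_width: 0.0516
```

Call:
{"api": "carry_out", "payload": {"targets": [{"hand": 0.6, "offset": [-0.015, 0.0, 0.0], "turn": 0}, {"hand": 0.6, "offset": [-0.045, 0.0, 0.0], "turn": 0}, {"hand": 0.6, "offset": [-0.09, 0.0, -0.01], "turn": 0}, {"hand": 0.6, "offset": [-0.13, 0.0, -0.04], "turn": 0}, {"hand": 0.6, "offset": [-0.17, 0.0, -0.08], "turn": 0}]}}

```text
clock: 16.2
ee_pos: [0.4816, 0.1963, 0.2989]
eef_rot: [-0.004, 0.707, -0.707, 0.01]
ft_force: [1.5, 0.7, 0.5]
gripper_width: 0.0509
```

```bash
python3 - <<'E'
from h import *
p=crates(); cv2.imwrite("pics/top15.png",cv2.resize(p[80:280,130:430,::-1],None,fx=2.6,fy=2.6))
st()
for z in (0,.08): print(np.round(proj('top',[[.489,-.0385,z]]),1))
p,d=arm.camera('side'); cv2.imwrite("pics/side15.png",p[:,:,::-1])
E
```

```text
top 0.86 (array([488.2, -39.8]), array([149.5, 110.2]), 0.8478785157203674) 1551 0.08056271465258757
t 16.30 tcp [0.482  0.1985 0.3013] tips [0.4864 0.1978 0.1279] F [ 0.7 -0.6 -0.7] w 0.051
[[258.2 214.3]]
[[258.5 213.5]]
```

View pics/top15.png

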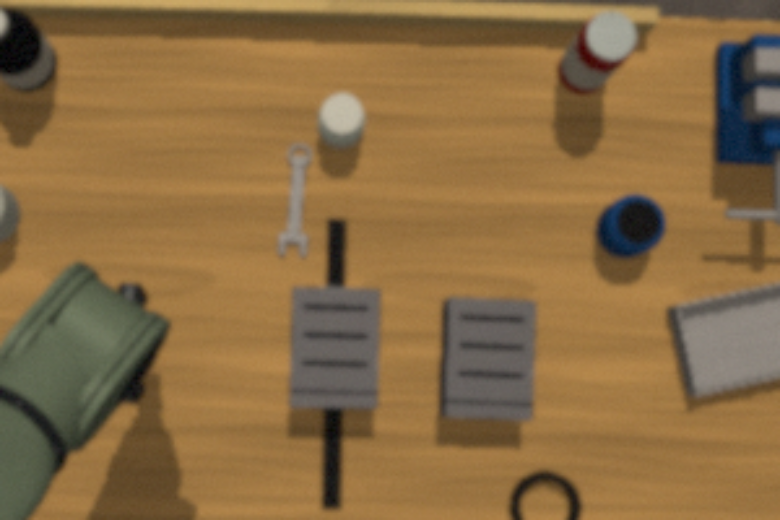

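View pics/side15.png

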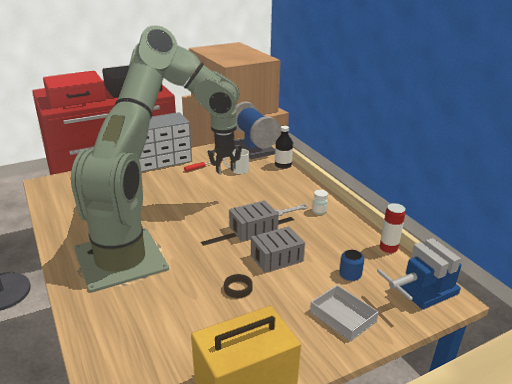

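```bash
python3 - <<'E'
from h import *
p,d=arm.camera('top'); a=cv2.imread('pics/top0.png')[:,:,::-1]
for n in ['jar','wrench','mug','oil_filter','tape_roll','bolt_tray','screwdriver']:
    r=arm.silhouettes('top',n)
    if r: print(n,round(r[0]['p'],2),np.round(r[0]['uv']))
df=np.abs(p.astype(int)-a).max(2)>50
for nm,(u,v) in dict(jar=(261,127),wr=(243,158),mug=(120,160),filt=(372,167),tape=(339,275),scr=(95,205),tray=(415,212)).items(): print(nm,df[v-25:v+25,u-15:u+15].sum())
arm.hand_in()
E
```

```text
jar 0.54 [261. 125.]
wrench 0.71 [339. 284.]
mug 0.77 [121. 160.]
oil_filter 0.61 [372. 168.]
tape_roll 0.65 [348. 270.]
bolt_tray 0.79 [414. 208.]
screwdriver 0.63 [ 94. 214.]
jar 0
wr 0
mug 0
filt 0
tape 0
scr 0
tray 0
the job is handed in; nothing more can be done
```

I tipped both crates towards the robot and pushed the stamped one, the left-hand crate, sideways until the dispatch line runs under its middle. The job is handed in.

**How I found the stamped crate:** Once tipped, the undersides faced away from both cameras. I turned the right crate about 57° by pushing its near end. The side camera then showed its underside as plain grey, so the stamped one is the left crate. That is by elimination: I never saw the stamp itself. I then pushed the right crate back to a yaw of about −1.5°.

**Last checks from the top camera:**
- **Stamped crate:** lying 80 mm high, centre at (0.488, −0.040), yaw 0.8°. The line is at y ≈ −0.0385, so it is about 1–2 mm off.
- **Unstamped crate:** lying at (0.480, −0.234), about 0.13 m clear of the line.
- **Bystanders:** none had changed from the first picture. A final network call put the wrench at the tape roll's position, which I took as a false report because the pixels around the wrench had not changed.

**One thing that went wrong:** while I was turning the right crate back, the wrist read up to about 26 N upwards. I think a finger knuckle was resting on the crate's top edge. That is below the 40 N limit, and it cleared when I raised the tool 20 mm.

The clock read about 16 s at the end, and the gripper was touching nothing.

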